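Lock the dosing head's adjuster

TASK

The knurled lock ring of the detergent dosing head has come loose. Fit the flat steel holding key over the square top of the barrel, fully down and with its tail between the two pins, and let go of it, so that the barrel cannot turn; then turn the knurled ring clockwise, seen from above, until it is firmly hand-tight (about 0.8 N m, never more than 1.2 N m). Apart from the key's play the barrel and its pointer must stay at their setting; leave the key in place and the other things on the worktop alone.

Things in the scene. Friction and masses are not known exactly. Their poses are not given: they have to be found in the camera images.
- head: grey dosing head screwed to the worktop: base plate 110 x 200 x 10 mm, block 74 x 82 mm to a height of 22 mm round the upright barrel axis, then a neck 36 mm across up to the ring. Origin on the barrel axis at worktop height, z up, +y towards the two pins. The axis of barrel and ring is this z axis.
- seat (a point): point on the head: on the barrel axis, 70 mm above the worktop, axes as the head's. It is the top of the barrel's round flange (40 mm across, 6 mm thick, just above the ring) on which the key's underside rests when fully down.
- pointer (a point): tip of the small dark pointer on the barrel's flange, 25 mm from the axis, on the head's -y side; it shows the setting and moves only when the barrel turns. Up to about 6 mm of movement under load is the play of the key.
- stop_pin: upright pin, 8 mm thick, top 85 mm above the worktop with a 5 mm taper, at x = +11.5, y = +85 mm of the head (the body's origin is the head's). A ring turned clockwise with the key on makes the tail bear on it: force = ring torque / 85 mm. A like pin stands at x = -11.5 mm, 15 mm clear of it; both rise from a pedestal level with the seat, on which the tail rests.
- ring_centre (a point): centre of the knurled steel lock ring, 56 mm across, 16 mm high (46 to 62 mm above the worktop), on the barrel axis. It can be gripped across its rim from above, with the fingers on either side, clear of the key's tail.
- lock_ring (a joint): turn of the ring on the barrel in rad: 0 where it meets its firm seat, negative when looser, growing when the ring is turned clockwise seen from above. Starts 0.5 to 0.9 rad loose. It does not rise or fall noticeably. It stays where it is left.
- key: flat steel holding key, 65 to 105 g, lying on the worktop. Origin under the centre of its square eye; z up. Eye 34 x 34 x 8 mm, square through hole 19 mm wide; tail 12 mm wide, 8 mm thick, along +y to 101 mm from the origin; on it, y = 35 to 65 mm, a rib of the same width, top 22 mm above the underside: the grip. In place, its axes agree with the head's and its origin is at the seat.
- wax_tin: round flat green tin, 70 mm across, 25 mm high; bystander. Origin under its centre.
- pill_bottle: white bottle, 37 mm across, 78 mm tall; bystander. Origin under its centre.
- matchbox: small red box, 36 x 54 x 16 mm; bystander. Origin under its centre.
- square_top (a point): top centre of the barrel's square head, 18 x 18 mm, 17 mm tall above the flange, its top 4 mm tapered to 13.6 mm; axes square with its sides, within 0.03 rad of the head's x and y at the start. The barrel (square, flange, pointer) turns on the axis with little friction (0.03 N m) and is dragged round by the ring (0.15 N m) unless it is held.
Mind the look-alikes: they are no part of the job. Leave any green or orange look-alike of the key alone.

How it is judged:
By the outcome, as a careful person would: the job done as asked, in the order asked, and still so for the second after the job is handed in, with the robot touching nothing.
It also fails if it takes over 67 s, if anything falls off the work surface, if the arm or the gripper's body presses on something with over 40 N, if the wrist force passes 120 N, or if a joint passes its speed limit or range.

ROBOT

A 6-joint arm with a two-finger parallel gripper is mounted at the origin on a cart in front of the work surface, level with it; the furniture and walls round the work are solid. World frame = base frame: x ahead of the robot, y to its left, z up, the work surface at z = 0. Lengths are in m, angles in rad, forces in N, time in s.
With the tool pointing down it reaches from about 0.225 to 0.875 m from the base axis. Payload 3.4 kg.
Tool frame: the origin (TCP) lies at the centre of the arm's flange, where the gripper is bolted on; the fingertips stand manip.tcp_to_tips ahead of it and the grasp point (between the pads) lies 155 mm ahead of it (manip.tcp_to_tips is the distance from the TCP to the fingertips, in m); z points along the fingers, y is the line along which they close (so a half turn about z gives the same grasp; the last joint's range is limited). The gripper opens to 85 mm and grips with 20 to 120 N. Pads are 22 mm wide; open, the fingers measure 114 mm over their backs; the gripper's body (76 mm by 85 mm) begins 54 mm behind the grasp point. The pads swing forward as they close: fully open they stand 13 mm farther back than shut.
Start: joints at [1.144, 0.276, 1.505, -0, 1.361, -0.121], TCP at [0.173, 0.548, 0.405] pointing down, gripper open.
Joint ranges: [-2.89, 2.89], [-0.75, 2.08], [0.22, 2.7], [-1.18, 4.32], [0.11, 2.71], [-2.7, 2.7]. Speed limits (rad/s): [2.57, 2.57, 3.14, 3.14, 3.14, 3.14].

INTERFACE

Orientations are given as a unit quaternion [w, x, y, z].
In Python, from rig import sensors, imaging, manip gives the robot as it stands. The module is installed in compiled form; this text tells all that it offers.
- The arm moves only by the tool jog_arm, never from a script. Its argument "plan" is a list of rows, each an object of numbers: "dx", "dy", "dz": the shift along the tool's x, y, z in mm; "ax", "ay", "az": the turn, a rotation vector about the tool's x, y, z in units of 6 degrees (1.0 is 6 degrees); "grip": the closure, from 0 (fully open) to 1 (shut). A call has 1 to 20 rows; each row shifts and turns the commanded pose from where the row before left it, along the tool's axes as they then stand; what a row does not reach is not made up. A row lasts 1/12 s, in which the tool goes at most 41.7 mm and 7.16 degrees, less where a joint would pass 70% of its speed; a pose out of reach is approached as far as the arm can. A call is refused whole if a number of a shift passes 41.7 or a number of a turn 1, either way. A call with a gripper value outside its range is refused whole. The fingers move at their own pace and stop on an object; "grip_force" is the grip in N (left out, the last holds). Time passes only in rows, so rows that do not move let the fingers close. It gives the time, the measured TCP pose, the force, the opening and the grip force at its end, in the units of the state.
- sensors.get_state(): the state, without advancing time (a new reading comes with each control period).
- imaging.get_image(name): name is "scene" or "top"; returns a dict with "image" (480x640x3 uint8, red, green, blue), "K" (3x3 intrinsics, pixels), "k1" (the pictures are not rectified: a ray, as slopes to the right and down, at radius r is drawn at 1 + k1 r^2 times it, then the intrinsics apply), "extrinsics" (4x4, takes a point from world to camera coordinates). Camera axes: x right, y up, looking along -z (the intrinsics and any distortion apply to the point x, -y, -z); pixel columns grow to the right and rows downward; lengths in m; the calibration is good to about 2 mm. A picture is of the moment at which its call begins. There is no depth.
- manip.sign_off(): hands the job in; it is judged then, once.
The state is a dict: "clock": time; "qpos": joint angles; "qd": joint speeds; "effort": joint torques, N m; "position": TCP position; "ee_rot": TCP orientation; "contact_force": force on the tool from outside, world axes, zero at the start; "moment": the same for the moment, N m; "width": finger opening in m; "gripper_force": force on a finger pad.
Only numpy, scipy, OpenCV 4.12 (cv2) and the standard library are available. Lean on these libraries where they do the work, as an engineer would, in place of code of your own. Each camera call takes 0.05 s, during which the arm holds its last target. There are 200 camera calls.

## Working session

There is one attempt and no reset: what is moved stays moved. The work goes in short steps, Python scripts to look and compute and a tool call to move; the robot and the scene stay as the last step left them, time stands still between calls to the robot, and variables do not carry over. Pictures are saved under pics/ and viewed, at most 10 in all, crops included, and the job is handed in when it is done.

Besides the shell and the picture viewer there is one more tool, called after "Emit:" in YAML: its name, and indented under it one key for each argument. jog_arm: Moves the arm, as the interface text tells. Its arguments: {"type":"object","properties":{"plan":{"type":"array"},"grip_force":{"type":"number"}},"required":["plan"]}

```bash
mkdir -p pics
cat > h.py <<'E'
import numpy as np, cv2
from rig import sensors, imaging, manip
def grab(n,fn=None):
    d=imaging.get_image(n)
    if fn: cv2.imwrite('pics/'+fn,cv2.cvtColor(d['image'],cv2.COLOR_RGB2BGR))
    return d
def ray(d,u,v):
    K=d['K'];q=np.array([(u-K[0,2])/K[0,0],(v-K[1,2])/K[1,1]]);s=q.copy()
    for _ in range(20): s=q/(1+d['k1']*(s@s))
    E=d['extrinsics'];R=E[:3,:3];o=-R.T@E[:3,3]
    return o,R.T@np.array([s[0],-s[1],-1])
def atz(d,u,v,z):
    o,r=ray(d,u,v);return o+r*(z-o[2])/r[2]
def proj(d,p):
    c=d['extrinsics']@np.append(p,1);s=np.array([c[0],-c[1]])/-c[2];s=s*(1+d['k1']*(s@s))
    return d['K'][:2,:2]@s+d['K'][:2,2]
def tri(d1,p1,d2,p2):
    o1,r1=ray(d1,*p1);o2,r2=ray(d2,*p2)
    t=np.linalg.lstsq(np.stack([r1,-r2],1),o2-o1,rcond=None)[0]
    a,b=o1+t[0]*r1,o2+t[1]*r2
    return (a+b)/2,np.linalg.norm(a-b)
E
python3 - <<'E'
from h import *
for n in('scene','top'):
    d=grab(n,n+'0.png');E=d['extrinsics'];print(n,d['K'].tolist(),d['k1'],-E[:3,:3].T@E[:3,3],E[:3,:3].round(3).tolist())
print(sensors.get_state(),manip.tcp_to_tips)
E
```

```text
scene [[612.2210179357091, 0.0, 312.3695193141229], [0.0, 612.2210179357091, 243.8488014746212], [0.0, 0.0, 1.0]] -0.016330833711807127 [-0.18241996  1.2884288   0.75101307] [[-0.794, -0.608, 0.019], [0.309, -0.375, 0.874], [-0.524, 0.7, 0.486]]
top [[505.9049330207441, 0.0, 321.18077935828404], [0.0, 505.9049330207441, 229.42547256073954], [0.0, 0.0, 1.0]] -0.07875119598660679 [-0.02067991  0.32882468  1.50446231] [[-0.046, -0.999, 0.01], [0.93, -0.039, 0.365], [-0.364, 0.026, 0.931]]
{'clock': 0.1, 'qpos': array([ 1.14399564e+00,  2.76529794e-01,  1.50600748e+00,  2.47713138e-05,
        1.36072871e+00, -1.21028461e-01]), 'qd': array([ 0.00111046, -0.00138015, -0.00272233,  0.00066623, -0.00089718,
        0.00037723]), 'effort': array([ 8.12390645e-04, -4.17703342e+01, -2.46402848e+01, -2.95812097e-04,
        5.93171484e-03,  1.26846041e-05]), 'position': array([0.173028  , 0.54814664, 0.40392672]), 'ee_rot': array([-2.37980727e-04,  1.52293722e-01,  9.88334924e-01, -8.02202315e-04]), 'contact_force': array([ 0.55421674, -0.33536563,  1.0881009 ]), 'moment': array([-0.00396985, -0.00413448,  0.02248302]), 'gripper_force': 0.0, 'width': 0.08554542160822265} 0.1734
```

View pics/scene0.png

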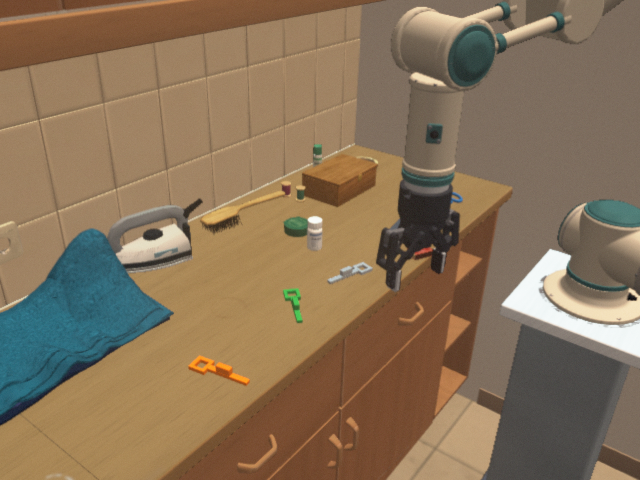

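View pics/top0.png

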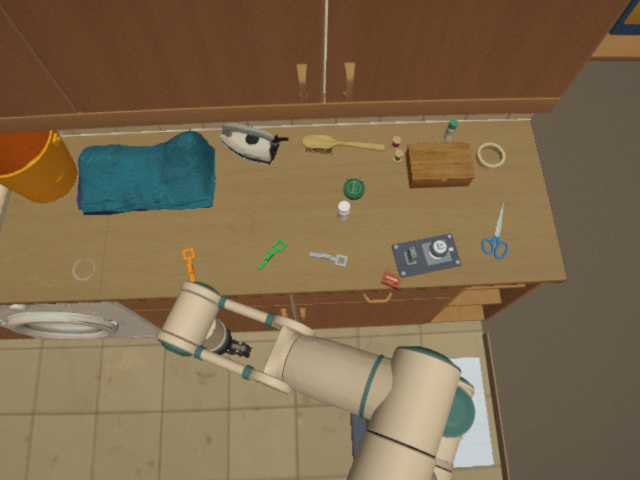

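The top picture shows the head at (427,255), with the ring at about (440,250) and the pins at about (411,256). There are three key-shaped things: steel grey (330,259), green (272,254) and orange (191,265). By the description the grey one is the key. In the scene picture it is at (350,272), and the arm hides the head there.

Run:
```python
from h import *
d=grab('top');im=cv2.cvtColor(d['image'],cv2.COLOR_RGB2BGR)
a=cv2.resize(im[220:292,300:360],None,fx=6.6,fy=8,interpolation=cv2.INTER_CUBIC)
a=cv2.resize(im[240:280,302:352],None,fx=8,fy=8,interpolation=cv2.INTER_CUBIC)
b=cv2.resize(im[230:280,385:465],None,fx=8,fy=8,interpolation=cv2.INTER_CUBIC)
c=np.zeros((600,800,3),np.uint8);c[:b.shape[0],:b.shape[1]]=b
cv2.imwrite('pics/head.png',c[:400,:640])
s=cv2.cvtColor(grab('scene')['image'],cv2.COLOR_RGB2BGR)
e=cv2.resize(s[255:295,320:380],None,fx=8,fy=8,interpolation=cv2.INTER_CUBIC)
o=np.zeros((600,800,3),np.uint8);o[:300,:400]=cv2.resize(a,(400,320))[:300];o[280:600,:480]=e
cv2.imwrite('pics/key.png',o)
```

```text
(no output)
```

View pics/head.png

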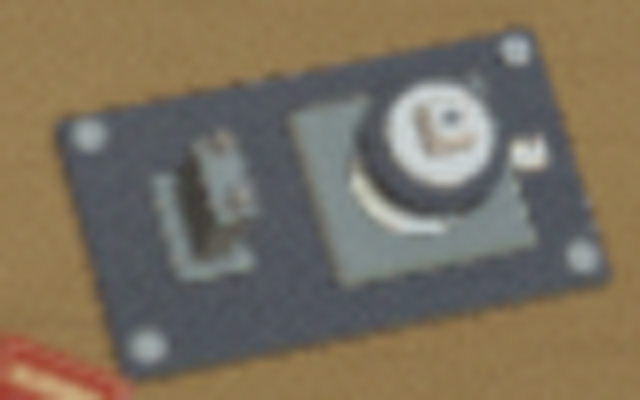

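View pics/key.png

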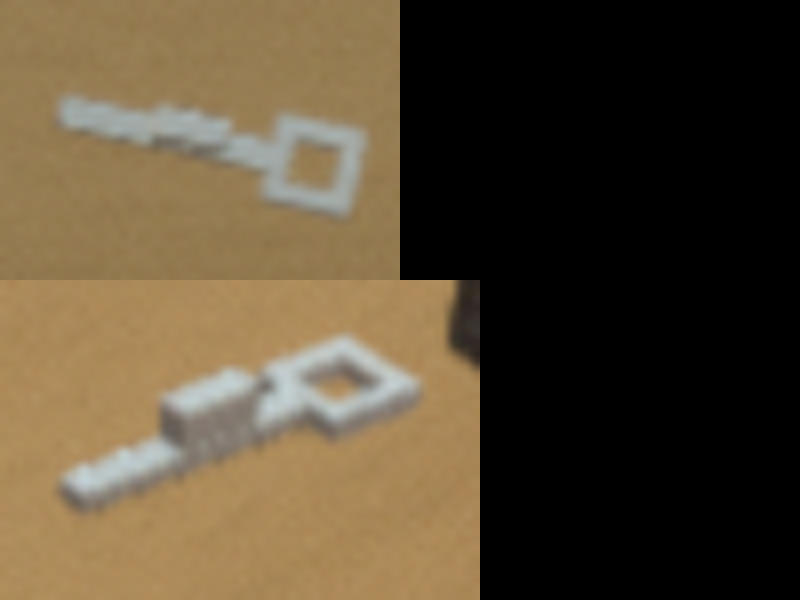

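The head crop shows the plate corners, the white flange at crop (441,133), the pins on their pedestal at about (222,145) and (240,195), and the pointer tab at (528,152). The key crop shows a steel key with its eye and rib intact, lying flat.

Run:
```python
from h import *
t=grab('top');s=grab('scene')
f=lambda x,y,x0,y0:(x0+(x+.5)/8-.5,y0+(y+.5)/8-.5)
print('plate');P=[]
for c in [(58,122),(528,30),(610,280),(128,378)]:
    P.append(atz(t,*f(*c,385,230),.010));print(P[-1].round(4))
P=np.array(P);print('sides',[np.linalg.norm(P[i]-P[i-1]).round(4) for i in range(4)])
v=(P[0]+P[3]-P[1]-P[2]);print('yaw of head y',np.arctan2(v[1],v[0]))
print('flange',atz(t,*f(441,133,385,230),.070))
for c in[(90,137),(516,50),(582,257),(148,346)]:print('screw',atz(t,*f(*c,385,230),.012).round(4))
print('key top')
Q=np.array([atz(t,*f(*c,302,240),.008) for c in[(285,115),(367,133),(347,215),(262,195)]]);print(Q.round(4),'c',Q.mean(0),[np.linalg.norm(Q[i]-Q[i-1]).round(4) for i in range(4)])
e=atz(t,*f(64,108,302,240),.008);w=e-Q.mean(0);print('tail',e,np.linalg.norm(w),np.arctan2(w[1],w[0]))
S=np.array([atz(s,*f(x,y-280,320,255),.008) for x,y in[(347,338),(418,383),(335,425),(268,372)]]);print('scene',S.round(4),S.mean(0))
e=atz(s,*f(74,490,320,255),.008);w=e-S.mean(0);print('tail',e,np.linalg.norm(w),np.arctan2(w[1],w[0]))
R=np.array([atz(s,*f(x,y-280,320,255),.022) for x,y in[(163,395),(238,368),(260,380),(185,412)]]);print('rib scene',R.mean(0))
```

```text
plate
[0.5023 0.0679 0.01  ]
[ 0.533  -0.1241  0.01  ]
[ 0.4278 -0.142   0.01  ]
[0.3971 0.0509 0.01  ]
sides [np.float64(0.1066), np.float64(0.1944), np.float64(0.1067), np.float64(0.1953)]
yaw of head y 1.728971395552324
flange [ 0.47061667 -0.06680113  0.07      ]
screw [0.4948 0.0563 0.012 ]
screw [ 0.524  -0.1175  0.012 ]
screw [ 0.437  -0.1317  0.012 ]
screw [0.4089 0.0422 0.012 ]
key top
[[0.4802 0.2413 0.008 ]
 [0.4714 0.2098 0.008 ]
 [0.4384 0.2196 0.008 ]
 [0.4479 0.252  0.008 ]] c [0.45949061 0.23068312 0.008     ] [np.float64(0.034), np.float64(0.0327), np.float64(0.0344), np.float64(0.0338)]
tail [0.48668878 0.32725635 0.008     ] 0.10033010606802081 1.296274353560647
scene [[0.4723 0.2112 0.008 ]
 [0.4419 0.2197 0.008 ]
 [0.4479 0.2547 0.008 ]
 [0.4796 0.2424 0.008 ]] [0.46045347 0.23201345 0.008     ]
tail [0.40678614 0.43916704 0.008     ] 0.2139925058731892 1.8242933104242032
rib scene [0.47448759 0.28004595 0.022     ]
```

Emit:
jog_arm:
  plan:
    - {"az":1,"dz":7}
    - {"az":1,"dz":7}
    - {"az":1,"dz":7}
    - {"az":1,"dz":7}
    - {"az":1,"dz":7}
    - {"az":1,"dz":7}
    - {"az":1,"dz":7}
    - {"az":1,"dz":7}
    - {"az":1,"dz":7}
    - {"az":1,"dz":7}
    - {"az":1,"dz":7}
    - {"az":1,"dz":7}
    - {"az":1,"dz":7}
    - {"az":1,"dz":7}
    - {"az":0.8,"dz":7}

```text
$.plan[0]: bad value
```

Emit:
jog_arm:
  plan:
    - {"dx":-12.4,"dy":26}
    - {"dx":-12.4,"dy":26}
    - {"dx":-12.4,"dy":26}
    - {"dx":-12.4,"dy":26}
    - {"dx":-12.4,"dy":26}
    - {"dx":-12.4,"dy":26}
    - {"dx":-12.4,"dy":26}
    - {"dx":-12.4,"dy":26}
    - {"dx":-12.4,"dy":26}
    - {"dx":-12.4,"dy":26}
    - {"dx":-12.4,"dy":26}
    - {"dx":-12.4,"dy":26}
    - {"dx":-12.4,"dy":26}
    - {"dx":-12.4,"dy":26}
    - {}
    - {}

```text
$.plan[0]: bad value
```

```bash
cat >> h.py <<'E'
def st():
    s=sensors.get_state();w,x,y,z=s['ee_rot']
    from scipy.spatial.transform import Rotation as Ro
    R=Ro.from_quat([x,y,z,w]).as_matrix()
    print('t',s['clock'],'p',s['position'].round(4),'head_y',round(float(np.arctan2(R[1,1],R[0,1])),4),'tz',R[:,2].round(4),'F',s['contact_force'].round(1),'M',s['moment'].round(3),'w',round(s['width'],4),'gf',round(s['gripper_force'],1),'q',s['qpos'].round(2))
    return s,R
def to(p,h=None):
    s,R=st();print('tool shift mm',(R.T@(np.array(p)-s['position'])*1e3).round(1))
    if h is not None:
        a=np.arctan2(R[1,1],R[0,1])-h;print('az units',round(np.degrees(a)/6,2))
E
python3 - <<'E'
from h import *
to([.4739,.2793,.178],1.288-np.pi/2)
d=grab('top','top1.png');grab('scene','scene1.png')
E
```

```text
t 0.3 p [0.1731 0.5483 0.4044] head_y 1.265 tz [-2.e-04 -5.e-04 -1.e+00] F [-0.4 -0.6 -0.7] M [ 0.001 -0.067 -0.045] w 0.0859 gf 0.0 q [ 1.14  0.28  1.51 -0.    1.36 -0.12]
tool shift mm [-367.8 -165.8  226.5]
az units 14.78
```

View pics/scene1.png

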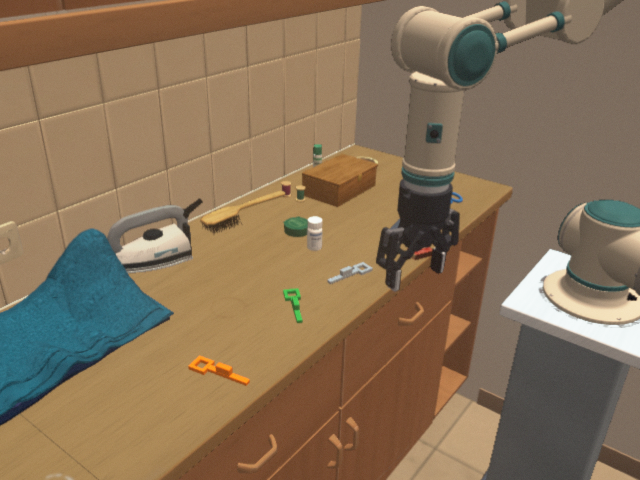

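Nothing moved, so the picture shows the start scene again. It looks as if every row needs all its fields.

Emit:
jog_arm:
  plan:
    - {"dx":0,"dy":0,"dz":7,"ax":0,"ay":0,"az":1,"grip":0}
    - {"dx":0,"dy":0,"dz":7,"ax":0,"ay":0,"az":1,"grip":0}
    - {"dx":0,"dy":0,"dz":7,"ax":0,"ay":0,"az":1,"grip":0}
    - {"dx":0,"dy":0,"dz":7,"ax":0,"ay":0,"az":1,"grip":0}
    - {"dx":0,"dy":0,"dz":7,"ax":0,"ay":0,"az":1,"grip":0}
    - {"dx":0,"dy":0,"dz":7,"ax":0,"ay":0,"az":1,"grip":0}
    - {"dx":0,"dy":0,"dz":7,"ax":0,"ay":0,"az":1,"grip":0}
    - {"dx":0,"dy":0,"dz":7,"ax":0,"ay":0,"az":1,"grip":0}
    - {"dx":0,"dy":0,"dz":7,"ax":0,"ay":0,"az":1,"grip":0}
    - {"dx":0,"dy":0,"dz":7,"ax":0,"ay":0,"az":1,"grip":0}
    - {"dx":0,"dy":0,"dz":7,"ax":0,"ay":0,"az":1,"grip":0}
    - {"dx":0,"dy":0,"dz":7,"ax":0,"ay":0,"az":1,"grip":0}
    - {"dx":0,"dy":0,"dz":7,"ax":0,"ay":0,"az":1,"grip":0}
    - {"dx":0,"dy":0,"dz":7,"ax":0,"ay":0,"az":1,"grip":0}
    - {"dx":0,"dy":0,"dz":7,"ax":0,"ay":0,"az":0.8,"grip":0}

```text
clock: 1.65
position: [0.1731, 0.5484, 0.2994]
ee_rot: [-0.0, 0.802, 0.598, 0.0]
contact_force: [-0.2, 0.3, -0.6]
width: 0.0853
gripper_force: 0.0
```

Emit:
jog_arm:
  plan:
    - {"dx":-12.4,"dy":26,"dz":2,"ax":0,"ay":0,"az":0,"grip":0}
    - {"dx":-12.4,"dy":26,"dz":2,"ax":0,"ay":0,"az":0,"grip":0}
    - {"dx":-12.4,"dy":26,"dz":2,"ax":0,"ay":0,"az":0,"grip":0}
    - {"dx":-12.4,"dy":26,"dz":2,"ax":0,"ay":0,"az":0,"grip":0}
    - {"dx":-12.4,"dy":26,"dz":2,"ax":0,"ay":0,"az":0,"grip":0}
    - {"dx":-12.4,"dy":26,"dz":2,"ax":0,"ay":0,"az":0,"grip":0}
    - {"dx":-12.4,"dy":26,"dz":2,"ax":0,"ay":0,"az":0,"grip":0}
    - {"dx":-12.4,"dy":26,"dz":2,"ax":0,"ay":0,"az":0,"grip":0}
    - {"dx":-12.4,"dy":26,"dz":2,"ax":0,"ay":0,"az":0,"grip":0}
    - {"dx":-12.4,"dy":26,"dz":2,"ax":0,"ay":0,"az":0,"grip":0}
    - {"dx":-12.4,"dy":26,"dz":2,"ax":0,"ay":0,"az":0,"grip":0}
    - {"dx":-12.4,"dy":26,"dz":2,"ax":0,"ay":0,"az":0,"grip":0}
    - {"dx":-12.4,"dy":26,"dz":2,"ax":0,"ay":0,"az":0,"grip":0}
    - {"dx":-12.4,"dy":26,"dz":2,"ax":0,"ay":0,"az":0,"grip":0}
    - {"dx":0,"dy":0,"dz":0,"ax":0,"ay":0,"az":0,"grip":0}

```text
clock: 2.9
position: [0.4775, 0.2768, 0.2716]
ee_rot: [0.002, 0.801, 0.598, 0.001]
contact_force: [0.3, 0.6, -0.1]
width: 0.0851
gripper_force: 0.0
```

Run:
```python
from h import *
to([.4739,.2793,.178],1.288-np.pi/2)
t=grab('top');s=grab('scene')
a=cv2.cvtColor(t['image'],cv2.COLOR_RGB2BGR);b=cv2.cvtColor(s['image'],cv2.COLOR_RGB2BGR)
a=cv2.resize(a[220:290,300:470],(800,329),interpolation=cv2.INTER_CUBIC)
u,v=proj(s,[.4706,-.0668,.07]).astype(int);print(u,v)
x0=u-70;y0=v-20;print(x0,y0)
b=cv2.resize(b[y0:y0+60,x0:x0+177],(800,271),interpolation=cv2.INTER_CUBIC)
cv2.imwrite('pics/c1.png',np.vstack([a,b]))
```

```text
t 2.9 p [0.4775 0.2768 0.2716] head_y -0.2883 tz [ 0.0037 -0.0012 -1.    ] F [ 0.3  0.6 -0.1] M [ 0.001  0.052 -0.014] w 0.0851 gf 0.0 q [ 0.4   0.35  1.76 -0.    1.04  0.69]
tool shift mm [ 1.4 -4.5 93.6]
az units -0.05
422 200
352 180
```

View pics/c1.png

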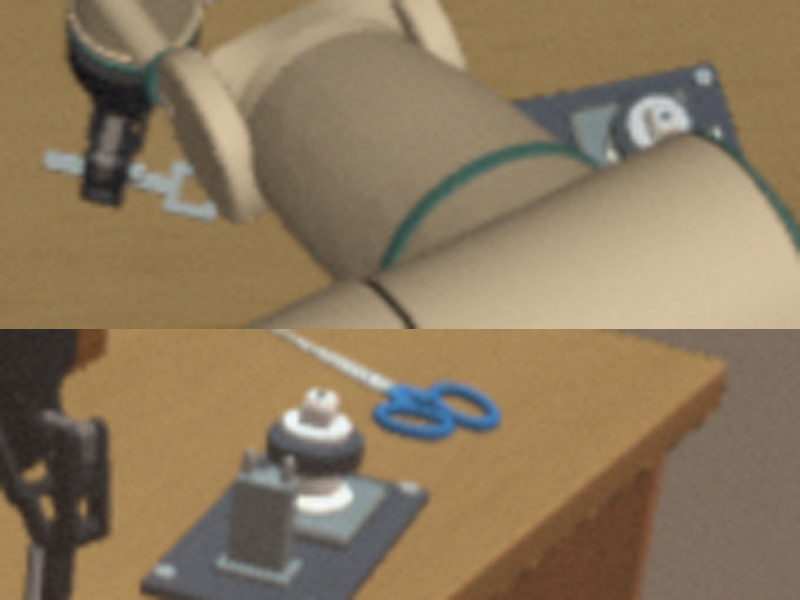

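The scene crop shows the head clear of the arm: the square top is at about (423,194), and the pin tops are at (407.3,208.1) and (415.9,208.8). The gripper is above the rib, so I'll go down and grip.

Emit:
jog_arm:
  plan:
    - {"dx":0,"dy":0,"dz":10,"ax":0,"ay":0,"az":0,"grip":0}
    - {"dx":0,"dy":0,"dz":10,"ax":0,"ay":0,"az":0,"grip":0}
    - {"dx":0,"dy":0,"dz":10,"ax":0,"ay":0,"az":0,"grip":0}
    - {"dx":0,"dy":0,"dz":10,"ax":0,"ay":0,"az":0,"grip":0}
    - {"dx":0,"dy":0,"dz":10,"ax":0,"ay":0,"az":0,"grip":0}
    - {"dx":0,"dy":0,"dz":10,"ax":0,"ay":0,"az":0,"grip":0}
    - {"dx":0,"dy":0,"dz":10,"ax":0,"ay":0,"az":0,"grip":0}
    - {"dx":0,"dy":0,"dz":10,"ax":0,"ay":0,"az":0,"grip":0}
    - {"dx":0,"dy":0,"dz":8,"ax":0,"ay":0,"az":0,"grip":0}
    - {"dx":0,"dy":0,"dz":5,"ax":0,"ay":0,"az":0,"grip":0}
    - {"dx":0,"dy":0,"dz":0,"ax":0,"ay":0,"az":0,"grip":0}
    - {"dx":0,"dy":0,"dz":0,"ax":0,"ay":0,"az":0,"grip":0}
    - {"dx":0,"dy":0,"dz":0,"ax":0,"ay":0,"az":0,"grip":0}
  grip_force: 60

```text
clock: 4.08
position: [0.474, 0.2796, 0.1791]
ee_rot: [0.0, 0.8, 0.6, 0.0]
contact_force: [0.2, -0.0, 0.5]
width: 0.0853
gripper_force: 0.0
```

Run:
```python
from h import *
to([.4739,.2793,.178],1.288-np.pi/2)
t=grab('top');s=grab('scene')
f=lambda x,y,x0,y0:(x0+(x+.5)/8-.5,y0+(y+.5)/8-.5)
print(atz(s,423,193.9,.087),atz(s,407.3,208.1,.085),atz(s,415.9,208.8,.085))
print('square from top',atz(t,*f(443,113,385,230),.087))
print('flange top/scene',atz(t,*f(441,133,385,230),.070),atz(s,352+319/4.52,180+(420-329)/4.52,.070))
for p in([.4706,-.0668,.087],[.4706-.157*.085,-.0668+.9876*.085,.085]): print(proj(t,p),proj(s,p))
```

```text
t 4.0833 p [0.474  0.2796 0.1791] head_y -0.2849 tz [ 9.e-04  5.e-04 -1.e+00] F [ 0.2 -0.   0.5] M [ 0.019 -0.022 -0.029] w 0.0853 gf 0.0 q [0.41 0.46 1.86 0.   0.82 0.69]
tool shift mm [-0.3  0.   1.1]
az units -0.02
[ 0.47292407 -0.06975924  0.087     ] [0.46365045 0.02930872 0.085     ] [0.44482403 0.01890918 0.085     ]
square from top [ 0.47266893 -0.06390634  0.087     ]
flange top/scene [ 0.47061667 -0.06680113  0.07      ] [ 0.47122057 -0.06804002  0.07      ]
[440.97733666 244.29758137] [423.24330892 194.49174265]
[413.66130689 249.88183627] [411.90786078 207.19598058]
```

Emit:
jog_arm:
  plan:
    - {"dx":0,"dy":0,"dz":0,"ax":0,"ay":0,"az":0,"grip":1}
    - {"dx":0,"dy":0,"dz":0,"ax":0,"ay":0,"az":0,"grip":1}
    - {"dx":0,"dy":0,"dz":0,"ax":0,"ay":0,"az":0,"grip":1}
    - {"dx":0,"dy":0,"dz":0,"ax":0,"ay":0,"az":0,"grip":1}
    - {"dx":0,"dy":0,"dz":0,"ax":0,"ay":0,"az":0,"grip":1}
    - {"dx":0,"dy":0,"dz":0,"ax":0,"ay":0,"az":0,"grip":1}
    - {"dx":0,"dy":0,"dz":0,"ax":0,"ay":0,"az":0,"grip":1}
    - {"dx":0,"dy":0,"dz":0,"ax":0,"ay":0,"az":0,"grip":1}
    - {"dx":0,"dy":0,"dz":0,"ax":0,"ay":0,"az":0,"grip":1}
    - {"dx":0,"dy":0,"dz":0,"ax":0,"ay":0,"az":0,"grip":1}
    - {"dx":0,"dy":0,"dz":0,"ax":0,"ay":0,"az":0,"grip":1}
    - {"dx":0,"dy":0,"dz":0,"ax":0,"ay":0,"az":0,"grip":1}

```text
clock: 5.18
position: [0.4739, 0.2795, 0.179]
ee_rot: [0.0, 0.8, 0.6, 0.0]
contact_force: [0.4, -0.1, 3.8]
width: 0.0103
gripper_force: 60.6
```

Run:
```python
from h import *
st()
# seat target -> tcp of grasp
s=np.array([.471,-.0675]);th=1.729;u=np.array([np.cos(th),np.sin(th)])
to([*(s+.05*u),.30],th-np.pi/2)
```

```text
t 5.1833 p [0.4739 0.2795 0.179 ] head_y -0.2848 tz [ 8.e-04  4.e-04 -1.e+00] F [ 0.4 -0.1  3.8] M [-0.053 -0.053  0.068] w 0.0103 gf 60.6 q [0.41 0.46 1.86 0.   0.82 0.69]
t 5.1833 p [0.4739 0.2795 0.179 ] head_y -0.2848 tz [ 8.e-04  4.e-04 -1.e+00] F [ 0.4 -0.1  3.8] M [-0.053 -0.053  0.068] w 0.0103 gf 60.6 q [0.41 0.46 1.86 0.   0.82 0.69]
tool shift mm [-288.6   73.4 -121.1]
az units -4.23
```

Emit:
jog_arm:
  plan:
    - {"dx":0,"dy":0,"dz":-5,"ax":0,"ay":0,"az":0,"grip":1}
    - {"dx":0,"dy":0,"dz":-10,"ax":0,"ay":0,"az":0,"grip":1}
    - {"dx":0,"dy":0,"dz":-15,"ax":0,"ay":0,"az":0,"grip":1}
    - {"dx":0,"dy":0,"dz":-15,"ax":0,"ay":0,"az":-0.4,"grip":1}
    - {"dx":0,"dy":0,"dz":-15,"ax":0,"ay":0,"az":-0.7,"grip":1}
    - {"dx":0,"dy":0,"dz":-15,"ax":0,"ay":0,"az":-0.7,"grip":1}
    - {"dx":0,"dy":0,"dz":-15,"ax":0,"ay":0,"az":-0.7,"grip":1}
    - {"dx":0,"dy":0,"dz":-15,"ax":0,"ay":0,"az":-0.7,"grip":1}
    - {"dx":0,"dy":0,"dz":-10,"ax":0,"ay":0,"az":-0.7,"grip":1}
    - {"dx":0,"dy":0,"dz":-5,"ax":0,"ay":0,"az":-0.33,"grip":1}

```text
clock: 6.02
position: [0.4737, 0.2795, 0.3009]
ee_rot: [0.001, 0.648, 0.762, 0.001]
contact_force: [0.9, 0.2, -1.1]
width: 0.0103
gripper_force: 60.1
```

Emit:
jog_arm:
  plan:
    - {"dx":-10,"dy":-2,"dz":0,"ax":0,"ay":0,"az":0,"grip":1}
    - {"dx":-20,"dy":-4,"dz":0,"ax":0,"ay":0,"az":0,"grip":1}
    - {"dx":-24,"dy":-4.7,"dz":0,"ax":0,"ay":0,"az":0,"grip":1}
    - {"dx":-24,"dy":-4.7,"dz":0,"ax":0,"ay":0,"az":0,"grip":1}
    - {"dx":-24,"dy":-4.7,"dz":0,"ax":0,"ay":0,"az":0,"grip":1}
    - {"dx":-24,"dy":-4.7,"dz":0,"ax":0,"ay":0,"az":0,"grip":1}
    - {"dx":-24,"dy":-4.7,"dz":0,"ax":0,"ay":0,"az":0,"grip":1}
    - {"dx":-24,"dy":-4.7,"dz":0,"ax":0,"ay":0,"az":0,"grip":1}
    - {"dx":-24,"dy":-4.7,"dz":0,"ax":0,"ay":0,"az":0,"grip":1}
    - {"dx":-24,"dy":-4.7,"dz":0,"ax":0,"ay":0,"az":0,"grip":1}
    - {"dx":-24,"dy":-4.7,"dz":0,"ax":0,"ay":0,"az":0,"grip":1}
    - {"dx":-20,"dy":-4,"dz":0,"ax":0,"ay":0,"az":0,"grip":1}
    - {"dx":-16,"dy":-3,"dz":0,"ax":0,"ay":0,"az":0,"grip":1}
    - {"dx":-10,"dy":-2,"dz":0,"ax":0,"ay":0,"az":0,"grip":1}
    - {"dx":0,"dy":0,"dz":0,"ax":0,"ay":0,"az":0,"grip":1}
    - {"dx":0,"dy":0,"dz":0,"ax":0,"ay":0,"az":0,"grip":1}
    - {"dx":0,"dy":0,"dz":0,"ax":0,"ay":0,"az":0,"grip":1}

```text
clock: 7.43
position: [0.4628, -0.0174, 0.2986]
ee_rot: [-0.0, 0.649, 0.761, 0.0]
contact_force: [-0.1, -0.0, -0.8]
width: 0.0104
gripper_force: 60.1
```

Run:
```python
from h import *
s=np.array([.471,-.0675]);th=1.729;u=np.array([np.cos(th),np.sin(th)])
to([*(s+.05*u),.275],th-np.pi/2)
t=grab('top');s=grab('scene')
a=cv2.cvtColor(t['image'],cv2.COLOR_RGB2BGR)[225:280,385:465];b=cv2.cvtColor(s['image'],cv2.COLOR_RGB2BGR)[150:225,375:455]
z=lambda i:cv2.resize(i,None,fx=8,fy=8,interpolation=cv2.INTER_CUBIC)
cv2.imwrite('pics/k2.png',z(b)); cv2.imwrite('pics/k2t.png',z(a))
```

```text
t 7.4333 p [ 0.4628 -0.0174  0.2986] head_y 0.1578 tz [-6.e-04  8.e-04 -1.e+00] F [-0.1 -0.  -0.8] M [ 0.038 -0.006  0.015] w 0.0104 gf 60.1 q [-0.19  0.2   1.9   0.    1.04 -0.35]
tool shift mm [-0.7  0.2 23.6]
az units -0.0
```

View pics/k2.png

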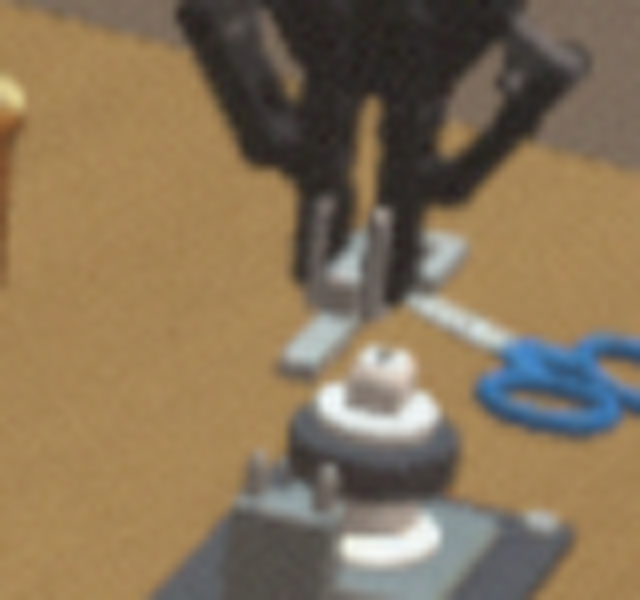

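View pics/k2t.png

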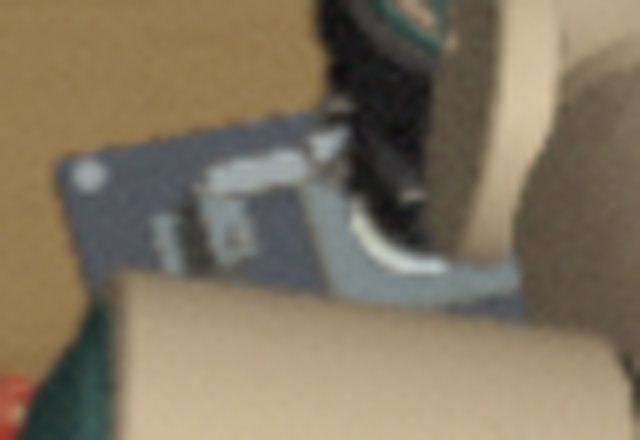

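The scene crop shows the key held level, with its tail end at about crop (298,357) and the eye's right corner at about (467,238). The square top is at (385,360) and the pins at (258,460) and (328,470). The top crop shows the tail end at about (205,180). I'll compare these with predictions.

Run:
```python
from h import *
s_,R=st();p=s_['position']
t=grab('top');s=grab('scene')
th=1.729;u=np.array([np.cos(th),np.sin(th),0]);v=np.array([np.sin(th),-np.cos(th),0])
o=p-.05*u;o[2]=p[2]-.179
K=lambda x,y,z:o+x*v+y*u+np.array([0,0,z])
cs=lambda q:((q-[375,150])*8+3.5).round(0);ct=lambda q:((q-[385,225])*8+3.5).round(0)
for n,a in dict(tailc=(0,.101,.008),tL=(-.006,.101,.008),tR=(.006,.101,.008),tLb=(-.006,.101,0),tRb=(.006,.101,0),e1=(.017,-.017,.008),e2=(-.017,-.017,.008),e3=(.017,.017,.008),e4=(-.017,.017,.008)).items():
    print(n,'scene',cs(proj(s,K(*a))),'top',ct(proj(t,K(*a))))
h=np.array([.471,-.0675,0])
H=lambda x,y,z:h+x*v+y*u+np.array([0,0,z])
for n,a in dict(pinS=(.0115,.085,.085),pinO=(-.0115,.085,.085),pinSb=(.0115,.085,.070),pinOb=(-.0115,.085,.070),sq=(0,0,.087),fl=(0,0,.07),flL=(0,0,.07)).items():print(n,cs(proj(s,H(*a))),ct(proj(t,H(*a)))) 
a=np.linspace(0,6.28,200)
for z,r in((.07,.020),(.062,.028),(.046,.028)):
    E=np.array([cs(proj(s,H(r*np.cos(b),r*np.sin(b),z))) for b in a]);print(z,r,'x',E[:,0].min(),E[:,0].max(),'y',E[:,1].min(),E[:,1].max())
# sub-pixel: colours along key tail in scene
```

```text
t 7.5333 p [ 0.4629 -0.0171  0.2986] head_y 0.159 tz [-3.e-04  5.e-04 -1.e+00] F [ 1.   0.5 -1.2] M [-0.038 -0.003 -0.002] w 0.0103 gf 60.1 q [-0.19  0.2   1.9   0.    1.04 -0.35]
tailc scene [293. 356.] top [211. 172.]
tL scene [312. 360.] top [215. 187.]
tR scene [275. 352.] top [206. 157.]
tLb scene [309. 384.] top [211. 195.]
tRb scene [273. 376.] top [203. 164.]
e1 scene [370. 218.] top [507.  69.]
e2 scene [469. 239.] top [534. 154.]
e3 scene [334. 253.] top [419.  86.]
e4 scene [435. 274.] top [445. 172.]
pinS [265. 452.] [226. 173.]
pinO [333. 468.] [243. 230.]
pinSb [260. 495.] [219. 186.]
pinOb [329. 511.] [235. 243.]
sq [389. 358.] [453. 157.]
fl [384. 405.] [443. 172.]
flL [384. 405.] [443. 172.]
0.07 0.02 x 323.0 445.0 y 380.0 431.0
0.062 0.028 x 296.0 467.0 y 392.0 464.0
0.046 0.028 x 292.0 461.0 y 435.0 508.0
```

```bash
cat > fit.py <<'E'
from h import *
def fit(d,img,pts3,shift0=(0,0),rng=4,sign=1):
    g=img.astype(float).sum(2) if img.ndim==3 else img
    z=8;q=np.array([proj(d,p) for p in pts3]);c=q.mean(0).astype(int);r=int(np.abs(q-c).max())+8
    x0,y0=c-r;G=cv2.resize(g[y0:y0+2*r,x0:x0+2*r],None,fx=z,fy=z,interpolation=cv2.INTER_CUBIC)
    hull=cv2.convexHull(((q-[x0,y0]+.5)*z-.5).astype(np.float32))[:,0]
    m=np.zeros(G.shape,np.uint8);cv2.fillPoly(m,[hull.round().astype(int)],1)
    k=cv2.getStructuringElement(cv2.MORPH_ELLIPSE,(25,25))
    out=(cv2.dilate(m,k)-m).astype(np.float32);ins=(m-cv2.erode(m,k)).astype(np.float32) 
    w=ins/ins.sum()-out/out.sum();best=None
    for a in range(-24,25):
        for b in range(-24,25):
            v=sign*(cv2.warpAffine(w,np.float32([[1,0,a],[0,1,b]]),G.shape[::-1])*G).sum()
            if best is None or v>best[0]: best=(v,a/z,b/z)
    P=pts3.mean(0);du=np.array(best[1:]);n=atz(d,*(proj(d,P)+du),P[2])
    return best,(n-P)[:2]*1e3
E
python3 - <<'E'
from fit import *
s_,R=st();p=s_['position'];t=grab('top');s=grab('scene')
t0=cv2.cvtColor(cv2.imread('pics/top0.png'),cv2.COLOR_BGR2RGB)
th=1.729;u=np.array([np.cos(th),np.sin(th),0]);v=np.array([np.sin(th),-np.cos(th),0])
o=p-.05*u;o[2]=p[2]-.179
B=lambda c,x0,x1,y0,y1,z0,z1:np.array([c+x*v+y*u+np.array([0,0,z]) for x in(x0,x1) for y in(y0,y1) for z in(z0,z1)])
tail=B(o,-.006,.006,.069,.101,0,.008)
blue=lambda i:i[...,2].astype(float)-.6*i[...,0]
print('tail scene',fit(s,blue(s['image']),tail));print('tail top',fit(t,t['image'],tail))
h=np.array([.471,-.0675,0]);a=np.linspace(0,6.28,60)
disc=lambda r,z:np.array([h+r*np.cos(b)*u+r*np.sin(b)*v+[0,0,z] for b in a])
print('flange top',fit(t,t0,disc(.02,.07)))
ring=np.vstack([disc(.028,.062),disc(.028,.046)])
print('flange scene',fit(s,s['image'],np.vstack([disc(.02,.07)])))
print('ring scene',fit(s,s['image'],ring,sign=-1));print('ring top',fit(t,t0,ring,sign=-1))
plate=B(h,-.055,.055,-.06,.12,0.01,.01)
E
```

```text
t 7.6333 p [ 0.463  -0.0172  0.2987] head_y 0.1593 tz [-1.e-04  3.e-04 -1.e+00] F [-0.7 -0.4 -1.3] M [-0.039  0.002  0.038] w 0.0105 gf 60.1 q [-0.19  0.2   1.9   0.    1.04 -0.35]
tail scene ((np.float64(36.89331374808316), 0.625, -0.625), array([ 0.66643767, -4.37634202]))
tail top ((np.float64(113.5127612467471), 0.625, 0.5), array([-1.61591886, -1.65496678]))
flange top ((np.float64(228.7340916334586), -0.375, 0.125), array([-0.34946239,  1.19913782]))
flange scene ((np.float64(146.52786406431267), -0.875, 0.375), array([0.65808516, 3.60019319]))
ring scene ((np.float64(59.12505859154858), -0.75, 0.0), array([1.55011901, 1.29156166]))
ring top ((np.float64(91.43834119690867), 0.125, -0.5), array([ 1.59490648, -0.59580026]))
```

Run:
```python
from fit import *
s_,R=st();p=s_['position'];t=grab('top');s=grab('scene')
t0=cv2.cvtColor(cv2.imread('pics/top0.png'),cv2.COLOR_BGR2RGB)
th=1.729;u=np.array([np.cos(th),np.sin(th),0]);v=np.array([np.sin(th),-np.cos(th),0])
def prof(d,img,o,ax,lo,hi,z,other,rng):
    g=cv2.GaussianBlur(img.astype(np.float32),(0,0),.01)
    ys=np.arange(lo,hi,.0005);out=[]
    for y in ys:
        q=np.array([proj(d,o+(y*u+x*v if ax=='y' else x*u+y*v)+[0,0,z]) for x in np.linspace(*rng,9)],np.float32)
        out.append(cv2.remap(g,q[:,:1],q[:,1:],cv2.INTER_CUBIC).mean())
    out=np.array(out);G=np.gradient(cv2.GaussianBlur(out[None],(0,0),2)[0])
    return 'rise %.1f'%(1e3*ys[G.argmax()]),'fall %.1f'%(1e3*ys[G.argmin()]),G.max().round(1),G.min().round(1)
o=p-.05*u;o[2]=p[2]-.179
b=lambda i:i[...,2]*1.-.6*i[...,0]
su=lambda i:i.sum(2)*1.
print('tail end (101)  scene z0',prof(s,b(s['image']),o,'y',.085,.115,0,0,(-.004,.004)),'top z0',prof(t,su(t['image']),o,'y',.085,.115,0,0,(-.004,.004)))
print('tail x edges (+-6) scene z8',prof(s,b(s['image']),o,'x',-.014,.014,.008,0,(.085,.098)),'top z8',prof(t,su(t['image']),o,'x',-.014,.014,.008,0,(.085,.098)))
h=np.array([.471,-.0675,0])
print('flange y (+-20) top',prof(t,su(t0),h,'y',-.024,-.012,.07,0,(-.003,.003)),prof(t,su(t0),h,'y',.012,.028,.07,0,(-.003,.003)))
print('flange x top',prof(t,su(t0),h,'x',-.026,-.014,.07,0,(-.003,.003)),prof(t,su(t0),h,'x',.014,.026,.07,0,(-.003,.003)))
print('flange x scene',prof(s,su(s['image']),h,'x',-.028,-.014,.07,0,(-.003,.003)),prof(s,su(s['image']),h,'x',.014,.028,.07,0,(-.003,.003)))
print('flange y scene',prof(s,su(s['image']),h,'y',.012,.028,.07,0,(-.003,.003)))
```

```text
t 7.7333 p [ 0.4631 -0.0174  0.2987] head_y 0.1591 tz [ 0.e+00  2.e-04 -1.e+00] F [-0.1  0.5 -0.4] M [-0.041 -0.002  0.022] w 0.0108 gf 60.1 q [-0.19  0.2   1.9   0.    1.04 -0.35]
tail end (101)  scene z0 ('rise 111.5', 'fall 88.0', np.float32(-0.0), np.float32(-2.1)) top z0 ('rise 111.5', 'fall 100.0', np.float32(1.3), np.float32(-14.1))
tail x edges (+-6) scene z8 ('rise -10.0', 'fall 4.5', np.float32(6.5), np.float32(-7.8)) top z8 ('rise -9.0', 'fall 2.5', np.float32(17.2), np.float32(-20.8))
flange y (+-20) top ('rise -18.5', 'fall -12.5', np.float32(27.4), np.float32(-0.1)) ('rise 13.0', 'fall 21.0', np.float32(2.7), np.float32(-34.0))
flange x top ('rise -20.5', 'fall -14.5', np.float32(30.8), np.float32(0.9)) ('rise 14.5', 'fall 19.5', np.float32(0.7), np.float32(-28.5))
flange x scene ('rise -18.5', 'fall -25.0', np.float32(36.0), np.float32(-4.7)) ('rise 15.5', 'fall 22.0', np.float32(17.2), np.float32(-32.2))
flange y scene ('rise 13.5', 'fall 24.5', np.float32(4.0), np.float32(-14.7))
```

Emit:
jog_arm:
  plan:
    - {"dx":1,"dy":0.5,"dz":6,"ax":0,"ay":0,"az":0,"grip":1}
    - {"dx":1.2,"dy":1,"dz":9,"ax":0,"ay":0,"az":0,"grip":1}
    - {"dx":0,"dy":0,"dz":8,"ax":0,"ay":0,"az":0,"grip":1}
    - {"dx":0,"dy":0,"dz":2,"ax":0,"ay":0,"az":0,"grip":1}
    - {"dx":0,"dy":0,"dz":0,"ax":0,"ay":0,"az":0,"grip":1}
    - {"dx":0,"dy":0,"dz":0,"ax":0,"ay":0,"az":0,"grip":1}

```text
clock: 8.33
position: [0.4641, -0.0155, 0.2733]
ee_rot: [-0.0, 0.649, 0.761, -0.0]
contact_force: [0.7, -0.8, -0.2]
width: 0.0105
gripper_force: 60.1
```

Run:
```python
from h import *
st()
t=grab('top');s=grab('scene')
a=cv2.cvtColor(t['image'],cv2.COLOR_RGB2BGR)[232:272,398:448];b=cv2.cvtColor(s['image'],cv2.COLOR_RGB2BGR)[172:222,392:442]
o=np.zeros((600,800,3),np.uint8)
o[:400,:400]=cv2.resize(b,(400,400),interpolation=cv2.INTER_LANCZOS4);o[:320,400:]=cv2.resize(a,(400,320),interpolation=cv2.INTER_LANCZOS4)
cv2.imwrite('pics/k3.png',o[:400])
```

```text
t 8.3333 p [ 0.4641 -0.0155  0.2733] head_y 0.158 tz [-9.e-04  3.e-04 -1.e+00] F [ 0.7 -0.8 -0.2] M [0.008 0.002 0.014] w 0.0105 gf 60.1 q [-0.18  0.23  1.93  0.    0.98 -0.34]
```

View pics/k3.png

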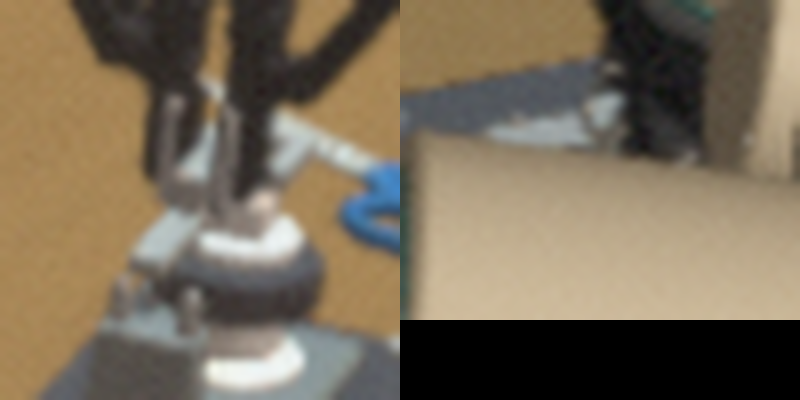

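The scene crop shows the key's tail end at about crop (150,258), just above the pins at (121,285) and (190,300). The square is at (262,203), under the eye. The arm hides the head in the top view. I'll check the tail's side edge for key yaw and offset.

Run:
```python
from fit import *
s_,R=st();p=s_['position'];s=grab('scene')
th=1.729;u=np.array([np.cos(th),np.sin(th),0]);v=np.array([np.sin(th),-np.cos(th),0])
im=s['image']*1.;g=(im[...,2]-.6*im[...,0]).astype(np.float32);I=im.sum(2).astype(np.float32)
def edge(o,g,f,lo,hi,w,which):
    ys=np.arange(lo,hi,.00025);out=[]
    for y in ys:
        q=np.array([proj(s,o+f(y,x)) for x in np.linspace(*w,9)],np.float32)
        out.append(cv2.remap(g,q[:,:1],q[:,1:],cv2.INTER_CUBIC).mean())
    G=np.gradient(cv2.GaussianBlur(np.array(out)[None],(0,0),4)[0])*which;i=G.argmax();return round(1e3*ys[i],2),round(float(G[i]),2)
o=p-.05*u;o[2]=p[2]-.179;Z=np.array([0,0,1.])
for a,b in((.066,.074),(.074,.082),(.082,.090),(.090,.098)):
    print('tail +x edge y',a,edge(o,g,lambda x,y:x*v+y*u+.008*Z,.001,.012,(a,b),-1))
for a,b in((-.014,-.006),(-.006,.004),):print('eye far +... -y edge x',a,edge(o,g,lambda y,x:x*v+y*u+.008*Z,-.026,-.012,(a,b),1))
h=np.array([.471,-.0675,0])
for z in(.073,.076,.079):
  print('pinS',z,edge(h,I,lambda x,y:x*v+y*u+z*Z,.010,.022,(.0845,.0855),1),edge(h,I,lambda x,y:x*v+y*u+z*Z,.004,.012,(.0845,.0855),-1),'pinO',edge(h,I,lambda x,y:x*v+y*u+z*Z,-.013,-.002,(.0845,.0855),1),edge(h,I,lambda x,y:x*v+y*u+z*Z,-.02,-.01,(.0845,.0855),-1))
```

```text
t 8.4333 p [ 0.4644 -0.0156  0.2738] head_y 0.158 tz [ 4.e-04  0.e+00 -1.e+00] F [-0.  -0.  -1.2] M [-0.024  0.068 -0.027] w 0.0106 gf 60.1 q [-0.18  0.23  1.93  0.    0.98 -0.34]
tail +x edge y 0.066 (np.float64(5.0), 4.41)
tail +x edge y 0.074 (np.float64(4.75), 4.81)
tail +x edge y 0.082 (np.float64(5.0), 4.62)
tail +x edge y 0.09 (np.float64(4.75), 4.72)
eye far +... -y edge x -0.014 (np.float64(-22.75), 2.1)
eye far +... -y edge x -0.006 (np.float64(-24.25), 0.81)
pinS 0.073 (np.float64(18.0), 4.95) (np.float64(10.0), 3.03) pinO (np.float64(-5.5), 9.57) (np.float64(-12.25), 3.84)
pinS 0.076 (np.float64(17.25), 4.93) (np.float64(4.75), 0.46) pinO (np.float64(-4.25), 5.88) (np.float64(-10.5), 0.04)
pinS 0.079 (np.float64(17.25), 4.7) (np.float64(11.75), -0.16) pinO (np.float64(-11.75), 2.98) (np.float64(-19.0), 0.54)
```

Emit:
jog_arm:
  plan:
    - {"dx":0,"dy":0.7,"dz":2,"ax":0,"ay":0,"az":0,"grip":1}
    - {"dx":0,"dy":0,"dz":3,"ax":0,"ay":0,"az":0,"grip":1}
    - {"dx":0,"dy":0,"dz":2,"ax":0,"ay":0,"az":0,"grip":1}
    - {"dx":0,"dy":0,"dz":1.5,"ax":0,"ay":0,"az":0,"grip":1}
    - {"dx":0,"dy":0,"dz":1,"ax":0,"ay":0,"az":0,"grip":1}
    - {"dx":0,"dy":0,"dz":0,"ax":0,"ay":0,"az":0,"grip":1}
    - {"dx":0,"dy":0,"dz":0,"ax":0,"ay":0,"az":0,"grip":1}

```text
clock: 9.07
position: [0.4651, -0.0158, 0.2643]
ee_rot: [0.001, 0.649, 0.761, -0.0]
contact_force: [-0.2, -3.0, 0.6]
width: 0.0101
gripper_force: 60.3
```

Emit:
jog_arm:
  plan:
    - {"dx":0,"dy":0,"dz":0.7,"ax":0,"ay":0,"az":0,"grip":1}
    - {"dx":0,"dy":0,"dz":0.7,"ax":0,"ay":0,"az":0,"grip":1}
    - {"dx":0,"dy":0,"dz":0.7,"ax":0,"ay":0,"az":0,"grip":1}
    - {"dx":0,"dy":0,"dz":0,"ax":0,"ay":0,"az":0,"grip":1}
    - {"dx":0,"dy":0,"dz":0,"ax":0,"ay":0,"az":0,"grip":1}

```text
clock: 9.48
position: [0.4654, -0.0159, 0.2626]
ee_rot: [0.001, 0.649, 0.761, 0.0]
contact_force: [-0.2, -5.4, 5.3]
width: 0.0104
gripper_force: 60.9
```

```bash
python3 -c "
from h import *
st()"
```

```text
t 9.4833 p [ 0.4654 -0.0159  0.2626] head_y 0.1587 tz [ 0.0019 -0.0016 -1.    ] F [-0.2 -5.4  5.3] M [-1.171 -0.053 -0.053] w 0.0104 gf 60.9 q [-0.18  0.24  1.95 -0.    0.95 -0.34]
```

Emit:
jog_arm:
  plan:
    - {"dx":-0.6,"dy":0,"dz":0,"ax":0,"ay":0,"az":0,"grip":1}
    - {"dx":-0.6,"dy":0,"dz":0,"ax":0,"ay":0,"az":0,"grip":1}
    - {"dx":0,"dy":0,"dz":0.7,"ax":0,"ay":0,"az":0,"grip":1}
    - {"dx":0,"dy":0,"dz":0.7,"ax":0,"ay":0,"az":0,"grip":1}
    - {"dx":0,"dy":0,"dz":0,"ax":0,"ay":0,"az":0,"grip":1}
    - {"dx":0,"dy":0,"dz":0,"ax":0,"ay":0,"az":0,"grip":1}

```text
clock: 9.98
position: [0.4655, -0.0169, 0.261]
ee_rot: [0.001, 0.649, 0.761, 0.0]
contact_force: [1.0, -3.8, 5.7]
width: 0.0099
gripper_force: 60.9
```

```bash
python3 -c "
from h import *
st()"
```

```text
t 9.9833 p [ 0.4655 -0.0169  0.261 ] head_y 0.1585 tz [ 1.5e-03 -8.0e-04 -1.0e+00] F [ 1.  -3.8  5.7] M [-1.116 -0.135 -0.003] w 0.0099 gf 60.9 q [-0.19  0.25  1.95 -0.    0.94 -0.34]
```

Emit:
jog_arm:
  plan:
    - {"dx":-0.4,"dy":0,"dz":0,"ax":0,"ay":0,"az":0,"grip":1}
    - {"dx":-0.4,"dy":0,"dz":0.7,"ax":0,"ay":0,"az":0,"grip":1}
    - {"dx":0,"dy":0,"dz":0.7,"ax":0,"ay":0,"az":0,"grip":1}
    - {"dx":0,"dy":0,"dz":0.7,"ax":0,"ay":0,"az":0,"grip":1}
    - {"dx":0,"dy":0,"dz":0,"ax":0,"ay":0,"az":0,"grip":1}
    - {"dx":0,"dy":0,"dz":0,"ax":0,"ay":0,"az":0,"grip":1}

```text
clock: 10.48
position: [0.4654, -0.0176, 0.2583]
ee_rot: [0.0, 0.649, 0.761, -0.0]
contact_force: [1.8, -5.3, 1.5]
width: 0.0104
gripper_force: 60.3
```

```bash
python3 -c "
from h import *
st()"
```

```text
t 10.4833 p [ 0.4654 -0.0176  0.2583] head_y 0.1584 tz [ 2.e-04 -5.e-04 -1.e+00] F [ 1.8 -5.3  1.5] M [-0.991 -0.269  0.075] w 0.0104 gf 60.3 q [-0.19  0.25  1.95 -0.    0.94 -0.35]
```

Emit:
jog_arm:
  plan:
    - {"dx":-0.4,"dy":0.2,"dz":0,"ax":0,"ay":0,"az":0,"grip":1}
    - {"dx":-0.2,"dy":0,"dz":1,"ax":0,"ay":0,"az":0,"grip":1}
    - {"dx":0,"dy":0,"dz":1,"ax":0,"ay":0,"az":0,"grip":1}
    - {"dx":0,"dy":0,"dz":1,"ax":0,"ay":0,"az":0,"grip":1}
    - {"dx":0,"dy":0,"dz":0,"ax":0,"ay":0,"az":0,"grip":1}
    - {"dx":0,"dy":0,"dz":0,"ax":0,"ay":0,"az":0,"grip":1}

```text
clock: 10.98
position: [0.4653, -0.0179, 0.2553]
ee_rot: [-0.0, 0.649, 0.761, -0.0]
contact_force: [0.0, -3.7, -0.6]
width: 0.0103
gripper_force: 60.2
```

```bash
python3 -c "
from h import *
st()"
```

```text
t 10.9833 p [ 0.4653 -0.0179  0.2553] head_y 0.158 tz [-9.e-04  4.e-04 -1.e+00] F [ 0.  -3.7 -0.6] M [-0.673 -0.144  0.026] w 0.0103 gf 60.2 q [-0.19  0.25  1.96  0.    0.93 -0.35]
```

Emit:
jog_arm:
  plan:
    - {"dx":-0.3,"dy":0,"dz":1,"ax":0,"ay":0,"az":0,"grip":1}
    - {"dx":0,"dy":0,"dz":1,"ax":0,"ay":0,"az":0,"grip":1}
    - {"dx":0,"dy":0,"dz":1,"ax":0,"ay":0,"az":0,"grip":1}
    - {"dx":0,"dy":0,"dz":1,"ax":0,"ay":0,"az":0,"grip":1}
    - {"dx":0,"dy":0,"dz":0.7,"ax":0,"ay":0,"az":0,"grip":1}
    - {"dx":0,"dy":0,"dz":0,"ax":0,"ay":0,"az":0,"grip":1}
    - {"dx":0,"dy":0,"dz":0,"ax":0,"ay":0,"az":0,"grip":1}

```text
clock: 11.57
position: [0.4653, -0.018, 0.2507]
ee_rot: [-0.001, 0.649, 0.761, 0.0]
contact_force: [0.1, -1.6, -0.4]
width: 0.0104
gripper_force: 60.2
```

```bash
python3 -c "
from h import *
st()"
```

```text
t 11.5667 p [ 0.4653 -0.018   0.2507] head_y 0.1579 tz [-8.e-04  7.e-04 -1.e+00] F [ 0.1 -1.6 -0.4] M [-0.183 -0.064 -0.042] w 0.0104 gf 60.2 q [-0.19  0.26  1.96  0.    0.92 -0.35]
```

Emit:
jog_arm:
  plan:
    - {"dx":0,"dy":0,"dz":0.8,"ax":0,"ay":0,"az":0,"grip":1}
    - {"dx":0,"dy":0,"dz":0.8,"ax":0,"ay":0,"az":0,"grip":1}
    - {"dx":0,"dy":0,"dz":0.8,"ax":0,"ay":0,"az":0,"grip":1}
    - {"dx":0,"dy":0,"dz":0,"ax":0,"ay":0,"az":0,"grip":1}
    - {"dx":0,"dy":0,"dz":0,"ax":0,"ay":0,"az":0,"grip":1}

```text
clock: 11.98
position: [0.4654, -0.018, 0.249]
ee_rot: [-0.0, 0.649, 0.761, 0.0]
contact_force: [-1.8, -0.1, 5.2]
width: 0.0103
gripper_force: 60.9
```

```bash
python3 -c "
from h import *
st()"
```

```text
t 11.9833 p [ 0.4654 -0.018   0.249 ] head_y 0.1579 tz [-2.e-04  7.e-04 -1.e+00] F [-1.8 -0.1  5.2] M [ 0.023  0.252 -0.013] w 0.0103 gf 60.9 q [-0.19  0.26  1.96  0.    0.91 -0.35]
```

The key came down to TCP z 0.249 and met the seat with 5 N, just as predicted. Now I'll release and lift.

Emit:
jog_arm:
  plan:
    - {"dx":0,"dy":0,"dz":0,"ax":0,"ay":0,"az":0,"grip":0}
    - {"dx":0,"dy":0,"dz":0,"ax":0,"ay":0,"az":0,"grip":0}
    - {"dx":0,"dy":0,"dz":0,"ax":0,"ay":0,"az":0,"grip":0}
    - {"dx":0,"dy":0,"dz":0,"ax":0,"ay":0,"az":0,"grip":0}
    - {"dx":0,"dy":0,"dz":0,"ax":0,"ay":0,"az":0,"grip":0}
    - {"dx":0,"dy":0,"dz":0,"ax":0,"ay":0,"az":0,"grip":0}
    - {"dx":0,"dy":0,"dz":0,"ax":0,"ay":0,"az":0,"grip":0}
    - {"dx":0,"dy":0,"dz":0,"ax":0,"ay":0,"az":0,"grip":0}
    - {"dx":0,"dy":0,"dz":-5,"ax":0,"ay":0,"az":0,"grip":0}
    - {"dx":0,"dy":0,"dz":-10,"ax":0,"ay":0,"az":0,"grip":0}
    - {"dx":0,"dy":0,"dz":-15,"ax":0,"ay":0,"az":0,"grip":0}
    - {"dx":0,"dy":0,"dz":-15,"ax":0,"ay":0,"az":0,"grip":0}
    - {"dx":0,"dy":0,"dz":-10,"ax":0,"ay":0,"az":0,"grip":0}
    - {"dx":-15,"dy":0,"dz":0,"ax":0,"ay":0,"az":0,"grip":0}
    - {"dx":-20,"dy":0,"dz":0,"ax":0,"ay":0,"az":0,"grip":0}
    - {"dx":-15,"dy":0,"dz":0,"ax":0,"ay":0,"az":0,"grip":0}

```text
clock: 13.32
position: [0.4737, -0.0683, 0.3043]
ee_rot: [0.001, 0.649, 0.761, 0.0]
contact_force: [0.4, 0.1, 0.1]
width: 0.0853
gripper_force: 0.0
```

Emit:
jog_arm:
  plan:
    - {"dx":0,"dy":0,"dz":0,"ax":0,"ay":0,"az":-0.7,"grip":0}
    - {"dx":0,"dy":0,"dz":0,"ax":0,"ay":0,"az":-1,"grip":0}
    - {"dx":0,"dy":0,"dz":0,"ax":0,"ay":0,"az":-1,"grip":0}
    - {"dx":0,"dy":0,"dz":0,"ax":0,"ay":0,"az":-1,"grip":0}
    - {"dx":0,"dy":0,"dz":0,"ax":0,"ay":0,"az":-1,"grip":0}
    - {"dx":0,"dy":0,"dz":0,"ax":0,"ay":0,"az":-1,"grip":0}
    - {"dx":0,"dy":0,"dz":0,"ax":0,"ay":0,"az":0,"grip":0}
    - {"dx":0,"dy":0,"dz":0,"ax":0,"ay":0,"az":0,"grip":0}
    - {"dx":0,"dy":0,"dz":0,"ax":0,"ay":0,"az":0,"grip":0}

```text
clock: 14.07
position: [0.4734, -0.0676, 0.3037]
ee_rot: [0.0, 0.398, 0.918, 0.0]
contact_force: [-0.5, 0.7, 0.4]
width: 0.0856
gripper_force: 0.0
```

Run:
```python
from h import *
to([.4734,-.0678,.208],.758)
s=grab('scene');t=grab('top')
a=cv2.cvtColor(t['image'],cv2.COLOR_RGB2BGR)[230:280,398:448];b=cv2.cvtColor(s['image'],cv2.COLOR_RGB2BGR)[172:222,392:442]
z=lambda i:cv2.resize(i,(400,400),interpolation=cv2.INTER_LANCZOS4)
cv2.imwrite('pics/k4.png',np.hstack([z(b),z(a)]))
```

```text
t 14.0667 p [ 0.4734 -0.0676  0.3037] head_y 0.7528 tz [ 3.e-04  0.e+00 -1.e+00] F [-0.5  0.7  0.4] M [-0.018  0.023 -0.016] w 0.0856 gf 0.0 q [-0.29  0.21  1.86  0.    1.06 -1.04]
tool shift mm [-0.1 -0.2 95.7]
az units -0.05
```

View pics/k4.png

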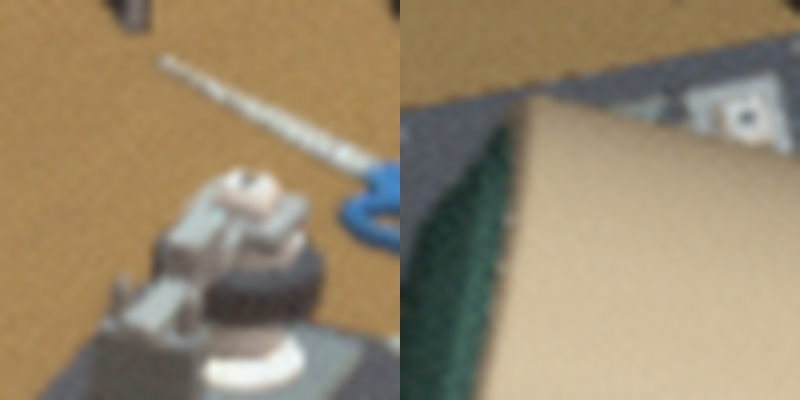

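The scene crop shows the key seated: the square comes up through the eye at (248,188), and the tail lies between the pins at (125,295) and (190,305). Next I'll go down round the ring.

Emit:
jog_arm:
  plan:
    - {"dx":0,"dy":0,"dz":10,"ax":0,"ay":0,"az":0,"grip":0}
    - {"dx":0,"dy":0,"dz":12,"ax":0,"ay":0,"az":0,"grip":0}
    - {"dx":0,"dy":0,"dz":12,"ax":0,"ay":0,"az":0,"grip":0}
    - {"dx":0,"dy":0,"dz":12,"ax":0,"ay":0,"az":0,"grip":0}
    - {"dx":0,"dy":0,"dz":10,"ax":0,"ay":0,"az":0,"grip":0}
    - {"dx":0,"dy":0,"dz":10,"ax":0,"ay":0,"az":0,"grip":0}
    - {"dx":0,"dy":0,"dz":8,"ax":0,"ay":0,"az":0,"grip":0}
    - {"dx":0,"dy":0,"dz":8,"ax":0,"ay":0,"az":0,"grip":0}
    - {"dx":0,"dy":0,"dz":7,"ax":0,"ay":0,"az":0,"grip":0}
    - {"dx":0,"dy":0,"dz":4,"ax":0,"ay":0,"az":0,"grip":0}
    - {"dx":0,"dy":0,"dz":3,"ax":0,"ay":0,"az":0,"grip":0}
    - {"dx":0,"dy":0,"dz":0,"ax":0,"ay":0,"az":0,"grip":0}
    - {"dx":0,"dy":0,"dz":0,"ax":0,"ay":0,"az":0,"grip":0}

```text
clock: 15.25
position: [0.4735, -0.0676, 0.2076]
ee_rot: [0.0, 0.397, 0.918, 0.0]
contact_force: [0.1, -0.1, 0.1]
width: 0.0853
gripper_force: 0.0
```

Emit:
jog_arm:
  plan:
    - {"dx":0,"dy":0,"dz":0,"ax":0,"ay":0,"az":0,"grip":1}
    - {"dx":0,"dy":0,"dz":0,"ax":0,"ay":0,"az":0,"grip":1}
    - {"dx":0,"dy":0,"dz":0,"ax":0,"ay":0,"az":0,"grip":1}
    - {"dx":0,"dy":0,"dz":0,"ax":0,"ay":0,"az":0,"grip":1}
    - {"dx":0,"dy":0,"dz":0,"ax":0,"ay":0,"az":0,"grip":1}
    - {"dx":0,"dy":0,"dz":0,"ax":0,"ay":0,"az":0,"grip":1}
    - {"dx":0,"dy":0,"dz":0,"ax":0,"ay":0,"az":0,"grip":1}
    - {"dx":0,"dy":0,"dz":0,"ax":0,"ay":0,"az":0,"grip":1}
  grip_force: 80

```text
clock: 15.92
position: [0.4738, -0.0674, 0.2085]
ee_rot: [0.001, 0.397, 0.918, 0.001]
contact_force: [-0.2, 2.2, 5.0]
width: 0.0534
gripper_force: 82.7
```

```bash
python3 -c "
from h import *
st()"
```

```text
t 15.9167 p [ 0.4738 -0.0674  0.2085] head_y 0.7545 tz [ 2.e-03  4.e-04 -1.e+00] F [-0.2  2.2  5. ] M [ 0.298  0.059 -0.06 ] w 0.0534 gf 82.7 q [-0.29  0.33  1.99  0.    0.82 -1.04]
```

Emit:
jog_arm:
  plan:
    - {"dx":0,"dy":0,"dz":0,"ax":0,"ay":0,"az":0.3,"grip":1}
    - {"dx":0,"dy":0,"dz":0,"ax":0,"ay":0,"az":0.4,"grip":1}
    - {"dx":0,"dy":0,"dz":0,"ax":0,"ay":0,"az":0.5,"grip":1}
    - {"dx":0,"dy":0,"dz":0,"ax":0,"ay":0,"az":0.5,"grip":1}
    - {"dx":0,"dy":0,"dz":0,"ax":0,"ay":0,"az":0.5,"grip":1}
    - {"dx":0,"dy":0,"dz":0,"ax":0,"ay":0,"az":0.5,"grip":1}
    - {"dx":0,"dy":0,"dz":0,"ax":0,"ay":0,"az":0.5,"grip":1}
    - {"dx":0,"dy":0,"dz":0,"ax":0,"ay":0,"az":0.4,"grip":1}
    - {"dx":0,"dy":0,"dz":0,"ax":0,"ay":0,"az":0.3,"grip":1}
    - {"dx":0,"dy":0,"dz":0,"ax":0,"ay":0,"az":0,"grip":1}

```text
clock: 16.75
position: [0.4737, -0.0675, 0.2085]
ee_rot: [0.001, 0.575, 0.818, 0.0]
contact_force: [-1.0, 1.0, 6.2]
width: 0.054
gripper_force: 82.6
```

```bash
python3 -c "
from h import *
st()"
```

```text
t 16.75 p [ 0.4737 -0.0675  0.2085] head_y 0.3457 tz [ 0.0015  0.     -1.    ] F [-1.   1.   6.2] M [0.265 0.153 0.057] w 0.054 gf 82.6 q [-0.29  0.33  1.99  0.    0.82 -0.63]
```

Emit:
jog_arm:
  plan:
    - {"dx":0,"dy":0,"dz":0,"ax":0,"ay":0,"az":0.2,"grip":1}
    - {"dx":0,"dy":0,"dz":0,"ax":0,"ay":0,"az":0.2,"grip":1}
    - {"dx":0,"dy":0,"dz":0,"ax":0,"ay":0,"az":0.2,"grip":1}
    - {"dx":0,"dy":0,"dz":0,"ax":0,"ay":0,"az":0.2,"grip":1}
    - {"dx":0,"dy":0,"dz":0,"ax":0,"ay":0,"az":0.1,"grip":1}

```text
clock: 17.17
position: [0.4736, -0.0675, 0.2085]
ee_rot: [0.001, 0.613, 0.79, 0.0]
contact_force: [-0.7, 0.3, 5.5]
width: 0.0535
gripper_force: 82.6
```

```bash
python3 -c "
from h import *
st()"
```

```text
t 17.1667 p [ 0.4736 -0.0675  0.2085] head_y 0.2519 tz [ 0.0014 -0.     -1.    ] F [-0.7  0.3  5.5] M [0.223 0.232 0.183] w 0.0535 gf 82.6 q [-0.29  0.33  1.99  0.    0.82 -0.54]
```

Emit:
jog_arm:
  plan:
    - {"dx":0,"dy":0,"dz":0,"ax":0,"ay":0,"az":0.1,"grip":1}
    - {"dx":0,"dy":0,"dz":0,"ax":0,"ay":0,"az":0.15,"grip":1}
    - {"dx":0,"dy":0,"dz":0,"ax":0,"ay":0,"az":0.15,"grip":1}
    - {"dx":0,"dy":0,"dz":0,"ax":0,"ay":0,"az":0,"grip":1}

```text
clock: 17.5
position: [0.4736, -0.0675, 0.2085]
ee_rot: [0.001, 0.629, 0.777, 0.0]
contact_force: [-2.5, 1.9, 6.1]
width: 0.0536
gripper_force: 82.6
```

```bash
python3 -c "
from h import *
st()"
```

```text
t 17.5 p [ 0.4736 -0.0675  0.2085] head_y 0.2103 tz [ 0.0013 -0.     -1.    ] F [-2.5  1.9  6.1] M [0.1   0.225 0.1  ] w 0.0536 gf 82.6 q [-0.29  0.33  1.99  0.    0.82 -0.5 ]
```

Emit:
jog_arm:
  plan:
    - {"dx":0,"dy":0,"dz":0,"ax":0,"ay":0,"az":0.1,"grip":1}
    - {"dx":0,"dy":0,"dz":0,"ax":0,"ay":0,"az":0.15,"grip":1}
    - {"dx":0,"dy":0,"dz":0,"ax":0,"ay":0,"az":0.15,"grip":1}
    - {"dx":0,"dy":0,"dz":0,"ax":0,"ay":0,"az":0,"grip":1}

```text
clock: 17.83
position: [0.4736, -0.0675, 0.2085]
ee_rot: [0.0, 0.645, 0.764, 0.0]
contact_force: [-2.5, 1.1, 6.6]
width: 0.0544
gripper_force: 82.6
```

```bash
python3 -c "
from h import *
st()"
```

```text
t 17.8333 p [ 0.4736 -0.0675  0.2085] head_y 0.1684 tz [ 0.0013 -0.     -1.    ] F [-2.5  1.1  6.6] M [0.138 0.175 0.085] w 0.0544 gf 82.6 q [-0.29  0.33  1.99  0.    0.82 -0.46]
```

Emit:
jog_arm:
  plan:
    - {"dx":0,"dy":0,"dz":0,"ax":0,"ay":0,"az":0.1,"grip":1}
    - {"dx":0,"dy":0,"dz":0,"ax":0,"ay":0,"az":0.15,"grip":1}
    - {"dx":0,"dy":0,"dz":0,"ax":0,"ay":0,"az":0.15,"grip":1}
    - {"dx":0,"dy":0,"dz":0,"ax":0,"ay":0,"az":0,"grip":1}

```text
clock: 18.17
position: [0.4736, -0.0675, 0.2085]
ee_rot: [0.0, 0.661, 0.75, 0.0]
contact_force: [-0.6, 1.1, 6.2]
width: 0.0536
gripper_force: 82.6
```

```bash
python3 -c "
from h import *
st()"
```

```text
t 18.1667 p [ 0.4736 -0.0675  0.2085] head_y 0.1265 tz [ 0.0012 -0.     -1.    ] F [-0.6  1.1  6.2] M [0.168 0.188 0.073] w 0.0536 gf 82.6 q [-0.29  0.33  1.99  0.    0.82 -0.41]
```

Emit:
jog_arm:
  plan:
    - {"dx":0,"dy":0,"dz":0,"ax":0,"ay":0,"az":0.1,"grip":1}
    - {"dx":0,"dy":0,"dz":0,"ax":0,"ay":0,"az":0.15,"grip":1}
    - {"dx":0,"dy":0,"dz":0,"ax":0,"ay":0,"az":0.15,"grip":1}
    - {"dx":0,"dy":0,"dz":0,"ax":0,"ay":0,"az":0,"grip":1}

```text
clock: 18.5
position: [0.4735, -0.0675, 0.2085]
ee_rot: [0.0, 0.677, 0.736, 0.0]
contact_force: [-1.1, 0.9, 5.9]
width: 0.0534
gripper_force: 82.6
```

```bash
python3 -c "
from h import *
st()"
```

```text
t 18.5 p [ 0.4735 -0.0675  0.2085] head_y 0.0846 tz [ 0.0012 -0.     -1.    ] F [-1.1  0.9  5.9] M [0.182 0.207 0.109] w 0.0534 gf 82.6 q [-0.29  0.33  1.99  0.    0.82 -0.37]
```

Emit:
jog_arm:
  plan:
    - {"dx":0,"dy":0,"dz":0,"ax":0,"ay":0,"az":0.1,"grip":1}
    - {"dx":0,"dy":0,"dz":0,"ax":0,"ay":0,"az":0.15,"grip":1}
    - {"dx":0,"dy":0,"dz":0,"ax":0,"ay":0,"az":0.15,"grip":1}
    - {"dx":0,"dy":0,"dz":0,"ax":0,"ay":0,"az":0,"grip":1}

```text
clock: 18.83
position: [0.4735, -0.0675, 0.2085]
ee_rot: [0.0, 0.692, 0.722, 0.0]
contact_force: [-1.8, 1.0, 6.1]
width: 0.0541
gripper_force: 82.6
```

```bash
python3 -c "
from h import *
st()"
```

```text
t 18.8333 p [ 0.4735 -0.0675  0.2085] head_y 0.0427 tz [ 0.0011 -0.     -1.    ] F [-1.8  1.   6.1] M [ 0.131  0.169 -0.02 ] w 0.0541 gf 82.6 q [-0.29  0.33  1.99  0.    0.82 -0.33]
```

Emit:
jog_arm:
  plan:
    - {"dx":0,"dy":0,"dz":0,"ax":0,"ay":0,"az":0.1,"grip":1}
    - {"dx":0,"dy":0,"dz":0,"ax":0,"ay":0,"az":0.15,"grip":1}
    - {"dx":0,"dy":0,"dz":0,"ax":0,"ay":0,"az":0.15,"grip":1}
    - {"dx":0,"dy":0,"dz":0,"ax":0,"ay":0,"az":0,"grip":1}

```text
clock: 19.17
position: [0.4735, -0.0675, 0.2085]
ee_rot: [0.0, 0.706, 0.708, 0.0]
contact_force: [-1.4, 1.7, 6.6]
width: 0.0537
gripper_force: 82.6
```

```bash
python3 -c "
from h import *
st()"
```

```text
t 19.1667 p [ 0.4735 -0.0675  0.2085] head_y 0.0021 tz [ 1.e-03 -3.e-04 -1.e+00] F [-1.4  1.7  6.6] M [0.232 0.181 0.39 ] w 0.0537 gf 82.6 q [-0.29  0.33  1.99 -0.    0.82 -0.29]
```

Emit:
jog_arm:
  plan:
    - {"dx":0,"dy":0,"dz":0,"ax":0,"ay":0,"az":0.1,"grip":1}
    - {"dx":0,"dy":0,"dz":0,"ax":0,"ay":0,"az":0.05,"grip":1}
    - {"dx":0,"dy":0,"dz":0,"ax":0,"ay":0,"az":0,"grip":1}
    - {"dx":0,"dy":0,"dz":0,"ax":0,"ay":0,"az":0,"grip":1}

```text
clock: 19.5
position: [0.4735, -0.0674, 0.2085]
ee_rot: [0.0, 0.712, 0.703, 0.0]
contact_force: [-0.9, 1.4, 6.0]
width: 0.0539
gripper_force: 82.6
```

```bash
python3 -c "
from h import *
st()"
```

```text
t 19.5 p [ 0.4735 -0.0674  0.2085] head_y -0.0126 tz [ 9.e-04 -4.e-04 -1.e+00] F [-0.9  1.4  6. ] M [0.201 0.181 0.555] w 0.0539 gf 82.6 q [-0.29  0.33  1.99 -0.    0.82 -0.27]
```

Emit:
jog_arm:
  plan:
    - {"dx":0,"dy":0,"dz":0,"ax":0,"ay":0,"az":0.1,"grip":1}
    - {"dx":0,"dy":0,"dz":0,"ax":0,"ay":0,"az":0.1,"grip":1}
    - {"dx":0,"dy":0,"dz":0,"ax":0,"ay":0,"az":0,"grip":1}
    - {"dx":0,"dy":0,"dz":0,"ax":0,"ay":0,"az":0,"grip":1}

```text
clock: 19.83
position: [0.4734, -0.0674, 0.2085]
ee_rot: [0.0, 0.719, 0.695, 0.0]
contact_force: [-0.9, 1.1, 6.4]
width: 0.0537
gripper_force: 82.6
```

```bash
python3 -c "
from h import *
st();grab('top');st()"
```

```text
t 19.8333 p [ 0.4734 -0.0674  0.2085] head_y -0.0327 tz [ 8.e-04 -6.e-04 -1.e+00] F [-0.9  1.1  6.4] M [0.251 0.099 0.721] w 0.0537 gf 82.6 q [-0.29  0.33  1.99 -0.    0.82 -0.25]
t 19.8833 p [ 0.4735 -0.0674  0.2085] head_y -0.0328 tz [ 8.e-04 -6.e-04 -1.e+00] F [-1.3  2.4  7.1] M [0.277 0.139 0.745] w 0.0538 gf 82.6 q [-0.29  0.33  1.99 -0.    0.82 -0.25]
```

Emit:
jog_arm:
  plan:
    - {"dx":0,"dy":0,"dz":0,"ax":0,"ay":0,"az":0.1,"grip":1}
    - {"dx":0,"dy":0,"dz":0,"ax":0,"ay":0,"az":0.04,"grip":1}
    - {"dx":0,"dy":0,"dz":0,"ax":0,"ay":0,"az":0,"grip":1}
    - {"dx":0,"dy":0,"dz":0,"ax":0,"ay":0,"az":0,"grip":1}

```text
clock: 20.22
position: [0.4735, -0.0674, 0.2085]
ee_rot: [0.001, 0.723, 0.69, 0.0]
contact_force: [-1.3, 1.6, 6.3]
width: 0.0539
gripper_force: 82.6
```

```bash
python3 -c "
from h import *
st();grab('top');st();grab('top');st()"
```

```text
t 20.2167 p [ 0.4735 -0.0674  0.2085] head_y -0.0466 tz [ 8.e-04 -7.e-04 -1.e+00] F [-1.3  1.6  6.3] M [0.276 0.161 0.92 ] w 0.0539 gf 82.6 q [-0.29  0.33  1.99 -0.    0.82 -0.24]
t 20.2667 p [ 0.4734 -0.0674  0.2085] head_y -0.0467 tz [ 7.e-04 -7.e-04 -1.e+00] F [-2.   2.5  6.3] M [0.279 0.13  0.973] w 0.054 gf 82.6 q [-0.29  0.33  1.99 -0.    0.82 -0.24]
t 20.3167 p [ 0.4734 -0.0674  0.2085] head_y -0.0466 tz [ 8.e-04 -7.e-04 -1.e+00] F [-1.5  2.2  7. ] M [0.28  0.185 0.917] w 0.0538 gf 82.6 q [-0.29  0.33  1.99 -0.    0.82 -0.24]
```

The ring is tight at about 0.9 N m. Now I'll let go and lift clear.

Emit:
jog_arm:
  plan:
    - {"dx":0,"dy":0,"dz":0,"ax":0,"ay":0,"az":0,"grip":0}
    - {"dx":0,"dy":0,"dz":0,"ax":0,"ay":0,"az":0,"grip":0}
    - {"dx":0,"dy":0,"dz":0,"ax":0,"ay":0,"az":0,"grip":0}
    - {"dx":0,"dy":0,"dz":0,"ax":0,"ay":0,"az":0,"grip":0}
    - {"dx":0,"dy":0,"dz":0,"ax":0,"ay":0,"az":0,"grip":0}
    - {"dx":0,"dy":0,"dz":0,"ax":0,"ay":0,"az":0,"grip":0}
    - {"dx":0,"dy":0,"dz":-5,"ax":0,"ay":0,"az":0,"grip":0}
    - {"dx":0,"dy":0,"dz":-12,"ax":0,"ay":0,"az":0,"grip":0}
    - {"dx":0,"dy":0,"dz":-15,"ax":0,"ay":0,"az":0,"grip":0}
    - {"dx":0,"dy":0,"dz":-15,"ax":0,"ay":0,"az":0,"grip":0}
    - {"dx":0,"dy":0,"dz":-15,"ax":0,"ay":0,"az":0,"grip":0}
    - {"dx":0,"dy":0,"dz":-15,"ax":0,"ay":0,"az":0,"grip":0}
    - {"dx":0,"dy":0,"dz":-15,"ax":0,"ay":0,"az":0,"grip":0}
    - {"dx":0,"dy":0,"dz":-15,"ax":0,"ay":0,"az":0,"grip":0}
    - {"dx":0,"dy":0,"dz":-10,"ax":0,"ay":0,"az":0,"grip":0}
    - {"dx":0,"dy":0,"dz":0,"ax":0,"ay":0,"az":0,"grip":0}
    - {"dx":0,"dy":0,"dz":0,"ax":0,"ay":0,"az":0,"grip":0}

```text
clock: 21.73
position: [0.4734, -0.0676, 0.325]
ee_rot: [0.001, 0.725, 0.689, 0.0]
contact_force: [-0.2, -1.0, -0.5]
width: 0.0852
gripper_force: 0.0
```

Run:
```python
from h import *
st();s=grab('scene')
b=cv2.cvtColor(s['image'],cv2.COLOR_RGB2BGR)[172:222,392:442].astype(int)
k=cv2.imread('pics/k4.png')[:, :400]
k=cv2.resize(k,(50,50),interpolation=cv2.INTER_AREA).astype(int)
d=np.abs(b-k).sum(2)
print('rows 15-40 of change (key region)',d[20:42,12:40].mean().round(1),'background',d[0:10,:20].mean().round(1),'max',d[15:45,10:42].max())
```

```text
t 21.7333 p [ 0.4734 -0.0676  0.325 ] head_y -0.0503 tz [ 1.3e-03 -3.0e-04 -1.0e+00] F [-0.2 -1.  -0.5] M [ 0.012 -0.051  0.056] w 0.0852 gf 0.0 q [-0.29  0.19  1.83  0.    1.12 -0.24]
rows 15-40 of change (key region) 13.0 background 18.2 max 108
```

```bash
python3 -c "
from rig import manip
print(manip.sign_off())"
```

```text
the job is handed in; nothing more can be done
None
```

The holding key sits fully down on the square with its tail between the pins and released, the ring is turned clockwise to about 0.9 N m by the wrist sensor, and the job was handed in at about 22 s.

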